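# Refit the gas hob knob and hold it pressed in

### The arm

A 6-joint arm with a two-finger parallel gripper is mounted at the origin on the work surface. World frame = base frame: x ahead of the robot, y to its left, z up, the work surface at z = 0. Lengths are in m, angles in rad, forces in N, time in s.
With the tool pointing down it reaches from about 0.325 to 0.875 m from the base axis. Payload 4.4 kg.
Tool frame: the origin (TCP) lies midway between the tips of the shut fingers; the grasp point (between the pads) lies 19 mm behind it; z points along the fingers, y is the direction in which the jaws open and shut (so a half turn about z gives the same grasp; the last joint's range is limited). The gripper opens to 85 mm and grips with 20 to 120 N. Pads are 22 mm wide; open, the fingers measure 114 mm over their backs; the gripper's body (76 mm by 85 mm) begins 54 mm behind the grasp point. The pads swing forward as they close: fully open they stand 13 mm farther back than shut.
Start: joints at [1.069, 0.207, 1.542, -0, 1.393, -0.15], TCP at [0.198, 0.54, 0.231] pointing down, gripper open.
Joint ranges: [-2.73, 2.73], [-0.86, 2.22], [0.23, 2.46], [-1.11, 4.25], [0.08, 2.63], [-2.82, 2.82]. Speed limits (rad/s): [2.79, 2.79, 3.14, 3.14, 3.14, 3.14].

### API

Orientations are given as a unit quaternion [w, x, y, z].
In Python, from station import env gives the robot as it stands.
- The arm moves only by the tool move_arm, never from a script. Its argument "targets" is a list of rows, each a list of 3 entries, a list of its own where there are three numbers: the shift along the tool's x, y, z in cm, then the turn about the tool's z in degrees, then the opening, from 0 (shut) to 1 (fully open). In form: [[[tx, ty, tz], roll, hand], ...]. A call has 1 to 12 rows; each row shifts and turns the commanded pose from where the row before left it, along the tool's axes as they then stand; what a row does not reach is not made up. A row lasts 1/12 s, in which the tool goes at most 41.7 mm and 7.16 degrees, less where a joint would pass 70% of its speed; a pose out of reach is approached as far as the arm can. A call with a gripper value outside its range is refused whole. The fingers move at their own pace and stop on an object; "grip_force" is the grip in N (left out, the last holds). Time passes only in rows, so rows that do not move let the fingers close. It gives the time, the measured TCP pose, the force and the opening at its end, in the units of the state.
- env.observe(): the state, without advancing time (a new reading comes with each control period).
- env.camera(name): name is "scene" or "top" or "wrist"; returns a dict with "frame" (384x512x3 uint8, red, green, blue), "intrinsics" (3x3 intrinsics, pixels), "position" and "rotation" of the camera in the world. Camera axes: x right, y down, z forward; pixel columns grow to the right and rows downward; lengths in m; the calibration is good to about 2 mm. A picture is of the moment at which its call begins. There is no depth.
- env.finish_job(): hands the job in, once; it reports no verdict.
Trained networks look in the newest picture that a camera, given by its name, has taken for a name from the list of things; names that differ only in an ending like _2 or _b are one class to them, and where a whole thing is asked for, a point or a joint stands for the part that bears it (a point fixed in the world has none). Each returns a list of dicts, best first, with "p" (0 to 1); they miss things now and then, are a little off and sometimes report something else, mostly with a low value. They report only what shows in the picture. A call takes as long as a camera call. They do not tell look-alikes from the thing itself.
- env.search_frame(camera, target): "point" ([row, column] in pixels, amid what is visible of it).
The state is a dict: "t": time; "q": joint angles; "joint_velocities": joint speeds; "effort": joint torques, N m; "ee_pos": TCP position; "tcp_rot": TCP orientation; "force": force on the tool from outside, world axes, zero at the start; "wrist_torque": the same for the moment, N m; "grip_width": finger opening in m.
Only numpy, scipy, OpenCV 4.12 (cv2) and the standard library are available. Lean on these libraries where they do the work, as an engineer would, in place of code of your own. Each camera call takes 0.05 s, during which the arm holds its last target. There are 200 camera calls.

### The job

One control knob has been pulled off the two-burner gas hob and lies on the worktop. Pick it up, turn it until the flat in its hub meets the flat on the bare valve spindle, slide it fully home, then push it right in against the valve's spring and keep it pressed there for about three seconds, as when lighting a burner; the job finishes with you still holding the knob pressed in. Do not press the other knob, and leave the spice mills and the screwdriver where they are.

Things in the scene. Friction and masses are not known exactly. Their poses are not given: they have to be found in the camera images.
- knob: Loose black hob knob, upright on its skirt on the worktop, left or right of the hob. Origin: centre of its underside; z up, x along the grip bar to the pointer end. Round skirt 46 mm wide, 17 mm tall; on it a grip bar 12 mm thick (y), 42 mm long (x -19 to +23 mm), z = 17 to 37 mm, to be gripped across its thickness. A white line on the bar's top runs from its middle to the pointer end.
- knob_hub (a point): Mouth of the hub's bore, hidden in the hollow skirt: on the knob's axis, 0.5 mm above its underside; axes as the knob. The bore is D-shaped, 11 mm round with a flat 1.5 mm from the axis on the pointer side (+x), and ends at a floor 14 mm above the knob's underside. It goes on the spindle one way round only, to within about 12 degrees, with 0.5 mm of play all round.
- knob_pointer (a point): Point on the loose knob at the top of the pointer end of its grip bar: 23 mm along x from its axis, 37 mm above its underside.
- spindle_tip (a point): Centre of the tip of the bare brass valve spindle, standing in the left or right place of the hob's knob row, on the robot's side. z up, x towards the burners; it does not turn. At rest the tip is 29 mm above the worktop. The fitted knob has the same axes (pointer towards the burners) and its hub's floor on the tip: its underside is then 14 mm below the tip.
- valve: The bare valve: the brass spindle with its rubber collar in the hob plate. Origin: on the spindle's axis, on the hob plate's top, 8 mm above the worktop; axes as the tip's. The spindle is 10 mm round with one flat, 1 mm from the axis on its +x side, and stands 21 mm out of the plate; its last 2 mm are tapered. A knob fitted here has its underside 7 mm above the plate, 2 mm when pressed in.
- spindle (a joint): How far the bare spindle is pushed down, m: 0 at rest, 0.005 fully in, at a hard stop. A spring pushes it back: 3 N to start it moving, 8 N at the stop.
- hob: Two-burner gas hob, a steel plate 288 mm wide (y), 510 mm deep (x) and 8 mm thick lying on the worktop, fixed. Origin: under the middle of its knob row, on the worktop; x towards the burners. The two valves are at y = +45 and -45 mm, x = 0. The plate runs from x = -55 to +455 mm; cast-iron pan supports, up to 52 mm above the worktop, begin at x = 64 mm.
- knob2 (a joint): How far the other, fitted knob (on the other valve, same shape as the loose one) is pressed in, m: 0 at rest, 0.005 fully in; same spring. Not to be pressed.
- knob2_top (a point): Centre of the top of the other, fitted knob; 52 mm above the worktop; x towards its pointer.
- mill: Spice mill, a small glass jar with a black grinder cap, 42 mm across, 108 mm tall, standing on the worktop on the side of the hob where the loose knob is not. Origin: centre of its underside.
- mill2: Second spice mill, same size with a red cap, on the worktop farther back on the right. Origin: centre of its underside.
- screwdriver: Screwdriver lying on the worktop farther back on the left, 180 mm long, handle 26 mm thick. Origin: middle of its length, at worktop height; x towards the blade.
Things that resemble listed ones, but are neither listed nor needed, are in the scene too. Leave any green look-alike of the knob alone.

How it is judged:
By the outcome, as a careful person would: the job done as asked, in the order asked, and still so for the second after the job is handed in, while the arm keeps its last pose, push and grip.
It also fails if it takes over 45 s, if anything falls off the work surface, if the arm or the gripper's body presses on something with over 40 N, if the wrist force passes 120 N, or if a joint passes its speed limit or range.

## Working session

There is one attempt and no reset: what is moved stays moved. The work goes in short steps, Python scripts to look and compute and a tool call to move; the robot and the scene stay as the last step left them, time stands still between calls to the robot, and variables do not carry over. Pictures are saved under pics/ and viewed, about 8 in all and at most 12, crops included, and the job is handed in when it is done.

Besides the shell and the picture viewer there is one more tool, called after ">>>" as a command line: name --argument value ..., lists and objects as JSON in quotes. move_arm: Moves the arm, as the interface text tells. Its arguments: {"type":"object","properties":{"targets":{"type":"array","items":{"type":"array"}},"grip_force":{"type":"number"}},"required":["targets"]}

```bash
mkdir -p pics
cat > h.py <<'E'
from station import env
import numpy as np, cv2
def snap(n,f=None):
    c=env.camera(n)
    if f: cv2.imwrite('pics/'+f,cv2.cvtColor(c['frame'],cv2.COLOR_RGB2BGR))
    return c
def ray(c,rc,z):
    d=np.linalg.inv(c['intrinsics'])@[rc[1],rc[0],1]; d=np.array(c['rotation'])@d
    p=np.array(c['position']); return p+d*(z-p[2])/d[2]
def proj(c,P):
    v=c['intrinsics']@(np.array(c['rotation']).T@(np.array(P)-c['position'])); return v[1]/v[2],v[0]/v[2]
E
python3 - <<'E'
from h import *
np.set_printoptions(precision=4,suppress=True)
Z=dict(knob=.018,knob_pointer=.037,spindle_tip=.029,knob2_top=.052,mill=.05,mill2=.05,screwdriver=.013,hob=.008,valve=.008)
for n in('top','scene'):
    c=snap(n,n+'1.png'); print(n,c['position'])
    for k,z in Z.items():
        for d in env.search_frame(n,k)[:3]: print(k,np.round(d['point']),round(d['p'],2),ray(c,d['point'],z))
s=env.observe(); print(s['t'],s['ee_pos'],s['tcp_rot'],s['force'],s['grip_width'])
E
```

```text
top [0.4188 0.0228 0.9564]Traceback (most recent call last):
  File "<stdin>", line 7, in <module>
  File "h.py", line 8, in ray
    d=np.linalg.inv(c['intrinsics'])@[rc[1],rc[0],1]; d=np.array(c['rotation'])@d
                                                        ~~~~~~~~~~~~~~~~~~~~~~~^~
ValueError: matmul: Input operand 1 has a mismatch in its core dimension 0, with gufunc signature (n?,k),(k,m?)->(n?,m?) (size 3 is different from 4)
```

View pics/top1.png

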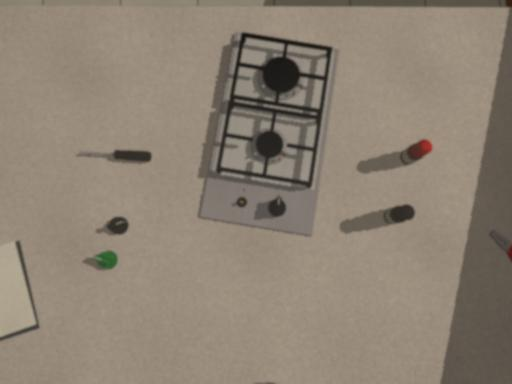

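The top view shows the black knob at (225,118), the green look-alike at (260,107), the bare spindle at (202,242) and the fitted knob at (207,277). The rotation comes as a quaternion, so I'm fixing the helper.

```bash
sed -i 's/^    return c$/    c["rotation"]=R.from_quat(np.roll(c["rotation"],-1)).as_matrix(); return c/; 1a from scipy.spatial.transform import Rotation as R' h.py
python3 - <<'E'
from h import *
np.set_printoptions(precision=4,suppress=True)
Z=dict(knob=.018,knob_pointer=.037,spindle_tip=.029,knob2_top=.052,mill=.05,mill2=.05,screwdriver=.013,valve=.008)
for n in('top','scene'):
    c=snap(n,n+'1.png'); print(n,c['position'])
    for k,z in Z.items():
        for d in env.search_frame(n,k)[:3]: print(k,np.round(d['point']),round(d['p'],2),ray(c,d['point'],z)[:2])
    if n=='top':
        for q in [(235,202),(194,313),(235,313),(215,202)]: pass
        for q in [(216,200),(235,310),(240,36)]: print('hob',q,ray(c,q,.008)[:2])
s=env.observe(); print(s['t'],s['ee_pos'],s['tcp_rot'],s['force'],s['grip_width'])
E
```

```text
top [0.4188 0.0228 0.9564]
knob [206. 276.] 0.84 [ 0.5287 -0.0341]
knob [264. 105.] 0.78 [0.3912 0.383 ]
knob [227. 118.] 0.61 [0.4808 0.357 ]
knob_pointer [224. 119.] 0.6 [0.486  0.3467]
knob_pointer [259. 103.] 0.57 [0.4031 0.381 ]
spindle_tip [212. 398.] 0.43 [ 0.5123 -0.336 ]
knob2_top [207. 278.] 0.77 [ 0.5233 -0.0357]
knob2_top [152. 413.] 0.65 [ 0.6594 -0.3738]
mill [210. 399.] 0.75 [ 0.5136 -0.3305]
mill2 [210. 399.] 0.75 [ 0.5136 -0.3305]
screwdriver [155. 128.] 0.71 [0.6626 0.3405]
hob (216, 200) [0.5069 0.157 ]
hob (235, 310) [ 0.4576 -0.1185]
hob (240, 36) [0.45   0.5594]
scene [ 1.1198 -0.5598  1.1257]
knob [201. 241.] 0.74 [ 0.5274 -0.0318]
knob [111. 309.] 0.54 [0.4152 0.3682]
knob [125. 327.] 0.43 [0.4945 0.3646]
knob_pointer [123. 325.] 0.7 [0.4966 0.3478]
knob_pointer [108. 305.] 0.6 [0.4086 0.3509]
knob2_top [198. 238.] 0.54 [ 0.5327 -0.0468]
mill [312. 170.] 0.98 [ 0.6651 -0.3826]
mill [255. 145.] 0.92 [ 0.5035 -0.335 ]
mill2 [312. 170.] 0.98 [ 0.6651 -0.3826]
mill2 [255. 145.] 0.92 [ 0.5035 -0.335 ]
screwdriver [160. 361.] 0.56 [0.6587 0.3312]
valve [188. 268.] 0.43 [0.5411 0.0573]
1.0 [0.1976 0.54   0.2313] [0.     0.1745 0.9847 0.    ] [0.368  0.3259 0.4081] 0.08506699618972335
```

View pics/scene1.png

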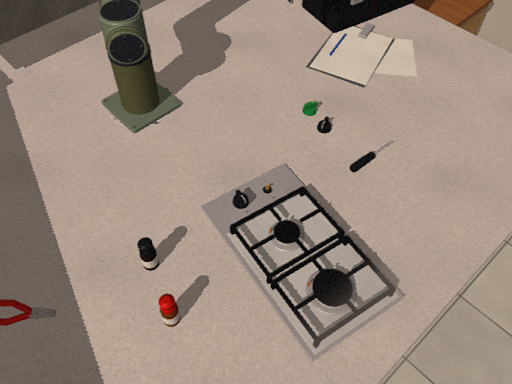

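The scene view confirms this: black knob at (125,325), green one at (108,310), bare spindle at (188,268) and fitted knob at (200,240). I'm moving above the loose knob.

>>> move_arm --targets '[[[-3.7,-0.83,0],0,1],[[-3.7,-0.83,0],0,1],[[-3.7,-0.83,0],0,1],[[-3.7,-0.83,0],0,1],[[-3.7,-0.83,0],0,1],[[-3.7,-0.83,0],0,1],[[-3.7,-0.83,0],0,1],[[-3.7,-0.83,0],0,1],[[-3.7,-0.83,0],0,1],[[0,0,0],0,1],[[0,0,0],0,1]]'

```text
t: 1.92
ee_pos: [0.4863, 0.3539, 0.2311]
tcp_rot: [-0.0, 0.176, 0.984, 0.0]
force: [-0.7, -1.2, 0.9]
grip_width: 0.0855
```

```bash
cat > look.py <<'E'
from h import *
import sys
np.set_printoptions(precision=4,suppress=True)
c=snap('wrist',sys.argv[1])
print(c['position'],c['rotation'].tolist())
Z=dict(knob=.018,knob_pointer=.037,spindle_tip=.029,knob2_top=.052)
for k,z in Z.items():
    for d in env.search_frame('wrist',k)[:3]: print(k,np.round(d['point']),round(d['p'],2),ray(c,d['point'],z)[:2])
s=env.observe(); print(s['t'],s['ee_pos'],s['tcp_rot'],s['force'],s['grip_width'])
E
python3 look.py w1.png
```

```text
[0.4079 0.3832 0.3742] [[0.34802325513434823, 0.8857487707805193, 0.30713014984936254], [0.9374856128228711, -0.3290734697008953, -0.113275669449092], [0.000734599086811949, 0.32735266395710527, -0.9449019492859396]]
knob [155. 260.] 0.67 [0.4858 0.3604]
knob_pointer [ 71. 252.] 0.81 [0.4032 0.3823]
knob_pointer [154. 258.] 0.78 [0.4792 0.36  ]
2.1667 [0.4834 0.3564 0.2313] [-0.0002  0.1735  0.9848  0.    ] [-0.1225  0.284  -0.1096] 0.08530704805729486
```

View pics/w1.png

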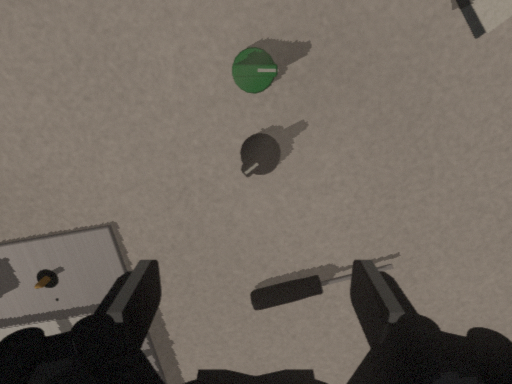

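The wrist view shows the knob at (155,260) with its white line running down-left from about (165,257) to (175,246), the green one at (70,254), and the brass spindle near (280,45). I'll measure the line and take a closer crop.

Run:
```python
from h import *
np.set_printoptions(precision=4,suppress=True)
c=snap('wrist'); f=c['frame']
g=cv2.cvtColor(f,cv2.COLOR_RGB2GRAY)[130:185,235:285]
m=(g>95).astype(np.uint8); n,l,st,ce=cv2.connectedComponentsWithStats(m)
for i in range(1,n):
    if 4<st[i,4]<120:
        ys,xs=np.where(l==i); r=cv2.minAreaRect(np.c_[xs,ys].astype(np.float32)); b=cv2.boxPoints(r)+[235,130]; print(st[i],r[:3])
        e=[(b[0]+b[1])/2,(b[2]+b[3])/2] if np.linalg.norm(b[0]-b[1])<np.linalg.norm(b[1]-b[2]) else [(b[1]+b[2])/2,(b[3]+b[0])/2]
        w=[ray(c,p[::-1],.037) for p in e]; d=w[1]-w[0]; print(e,w,np.linalg.norm(d),np.degrees(np.arctan2(d[1],d[0])))
a=cv2.resize(f[125:190,220:300],None,fx=6,fy=6,interpolation=cv2.INTER_CUBIC)
b=cv2.resize(f[250:310,10:75],None,fx=6.5,fy=6.5,interpolation=cv2.INTER_CUBIC)
cv2.imwrite('pics/z1.png',cv2.cvtColor(np.hstack([a[:390,:400],b[:390,:400]]),cv2.COLOR_RGB2BGR))
```

```text
[47  0  3  2  6] ((48.0, 0.5), (1.0, 2.0), 90.0)
[array([284. , 130.5]), array([282. , 130.5])] [array([0.4631, 0.3947, 0.037 ]), array([0.4624, 0.3929, 0.037 ])] 0.001997535247834485 -110.02765207668592
[ 8 36 14 11 43] ((14.743902206420898, 41.30487823486328), (2.654954195022583, 15.148855209350586), 51.34019470214844)
[array([255.6585, 166.5732]), array([243.8293, 176.0366])] [array([0.4883, 0.3555, 0.037 ]), array([0.4937, 0.3404, 0.037 ])] 0.01601300936895911 -70.50793869407606
```

View pics/z1.png

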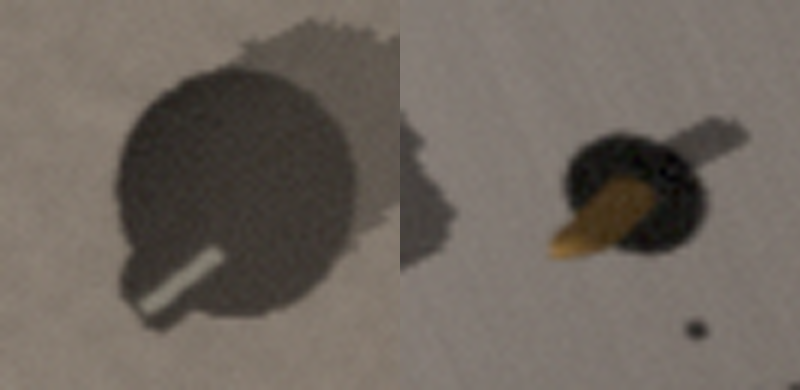

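Knob: centre about (0.487, 0.359), yaw about −70.5°. The hob's yaw is about −10°. I'll turn the jaws across the bar and come down to 9 cm for another look.

>>> move_arm --targets '[[[-0.05,0.44,1.7],6.3,0.5],[[0,0,1.8],6.3,0.5],[[0,0,1.8],6.3,0.5],[[0,0,1.8],6.3,0.5],[[0,0,1.8],6.3,0.5],[[0,0,1.8],6.3,0.5],[[0,0,1.8],6.3,0.5],[[0,0,1.6],6.3,0.5],[[0,0,0],0,0.5],[[0,0,0],0,0.5],[[0,0,0],0,0.5]]'

```text
t: 3.13
ee_pos: [0.4869, 0.3602, 0.0914]
tcp_rot: [0.0, 0.576, 0.818, 0.001]
force: [-0.1, -1.0, 0.1]
grip_width: 0.0429
```

```bash
cat > line.py <<'E'
from h import *
import sys
np.set_printoptions(precision=4,suppress=True)
P=[];Q=[]
for _ in range(4):
    c=snap('wrist',sys.argv[1]); s=env.observe(); P.append(s['ee_pos']); Q.append(s['tcp_rot'])
p=np.mean(P,0); q=np.mean([np.array(a)*np.sign(a[2]) for a in Q],0); T=R.from_quat(np.roll(q,-1)).as_matrix()
print(s['t'],p,'tool y yaw',np.degrees(np.arctan2(T[1,1],T[0,1])),s['grip_width'],s['force'])
print('tcp px at z=.037',proj(c,[p[0],p[1],.037]))
g=cv2.cvtColor(c['frame'],cv2.COLOR_RGB2GRAY); h=float(sys.argv[2]); 
m=((g>90)&(cv2.blur(g,(25,25))<80)).astype(np.uint8); n,l,st,ce=cv2.connectedComponentsWithStats(m)
for i in range(1,n):
    if 30<st[i,4]<1500:
        ys,xs=np.where(l==i); r=cv2.minAreaRect(np.c_[xs,ys].astype(np.float32)); b=cv2.boxPoints(r)
        e=[(b[0]+b[1])/2,(b[2]+b[3])/2] if np.linalg.norm(b[0]-b[1])<np.linalg.norm(b[1]-b[2]) else [(b[1]+b[2])/2,(b[3]+b[0])/2]
        w=[ray(c,x[::-1],h) for x in e]; d=w[1]-w[0]; print(e,w[0][:2],w[1][:2],np.linalg.norm(d),np.degrees(np.arctan2(d[1],d[0])), 'tool', (T.T@(w[0]-p))*100,(T.T@(w[1]-p))*100)
for k,z in dict(knob=.018,knob_pointer=h).items():
    for d in env.search_frame('wrist',k)[:2]: print(k,np.round(d['point']),round(d['p'],2),ray(c,d['point'],z)[:2])
E
python3 line.py w2.png .037
```

```text
3.3333 [0.4875 0.3602 0.092 ] tool y yaw 19.60096333983885 0.04258895445715416 [ 0.4703  0.5717 -0.0454]
tcp px at z=.037 (np.float64(215.39247505138303), np.float64(253.4312657937482))
[array([149.2692, 108.8461], dtype=float32), array([144.1923, 116.4615], dtype=float32)] [0.4091 0.4027] [0.4074 0.3976] 0.005456044225600372 -108.64669063421519 tool [ 6.6387 -5.9769  5.4844] [ 6.2102 -6.3146  5.4832]
[array([131.7206, 126.3676], dtype=float32), array([135.5147, 132.6912], dtype=float32)] [0.4018 0.3896] [0.4048 0.3867] 0.004088765966088919 -44.58882330800499 tool [ 5.644  -7.1033  5.4806] [ 5.2759 -6.9253  5.481 ]
[array([256.08, 163.56], dtype=float32), array([237.88, 166.16], dtype=float32)] [0.4777 0.3928] [0.4678 0.3876] 0.011171018314527341 -152.15064215750772 tool [3.4007 0.1533 5.5014] [ 3.2404 -0.9523  5.498 ]
[array([252., 222.], dtype=float32), array([252., 232.], dtype=float32)] [0.4882 0.3555] [0.4906 0.3488] 0.007097548314206543 -70.63444129139322 tool [-0.463  -0.1098  5.4988] [-1.1728 -0.1128  5.4985]
[array([151.368, 305.024], dtype=float32), array([128.4, 309.2], dt
[... 1067 characters left out ...]
t32), array([208.7459, 370.7049], dtype=float32)] [0.4868 0.234 ] [0.4982 0.2276] 0.013039952939595851 -29.18199193905692 tool [-11.8657  -4.3229   5.4811] [-12.8466  -3.4637   5.4832]
[array([148. , 374.5], dtype=float32), array([129. , 374.5], dtype=float32)] [0.4553 0.2086] [0.4416 0.2038] 0.014544098901193613 -160.66243071166306 tool [-13.2025  -8.1357   5.4691] [-13.1958  -9.5901   5.4647]
[array([362. , 374.5], dtype=float32), array([382. , 374.5], dtype=float32)] [0.6104 0.263 ] [0.6249 0.2681] 0.015401398412634014 19.33756928833674 tool [-13.278    8.2942   5.5183] [-13.2851   9.8343   5.5229]
knob_pointer [130. 140.] 0.97 [0.4071 0.3893]
knob_pointer [202. 251.] 0.56 [0.4828 0.3685]
```

View pics/w2.png

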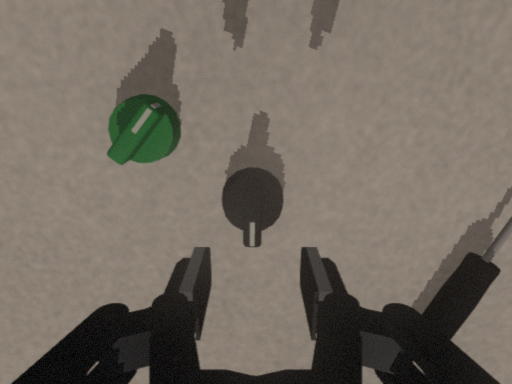

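Aligned: the line at (222..245,252) is vertical, midway between the fingers, with the jaws across the bar. I'm going down and gripping.

>>> move_arm --targets '[[[0,-0.1,1.8],0,0.5],[[0,0,1.8],0,0.5],[[0,0,1.8],0,0.5],[[0,0,1.0],0,0.5],[[0,0,0.7],0,0.5],[[0,0,0],0,0.5],[[0,0,0],0,0],[[0,0,0],0,0],[[0,0,0],0,0],[[0,0,0],0,0],[[0,0,0],0,0],[[0,0,0],0,0]]' --grip_force 60

```text
t: 4.43
ee_pos: [0.4869, 0.3597, 0.0207]
tcp_rot: [0.001, 0.577, 0.817, 0.001]
force: [0.5, -0.0, 5.6]
grip_width: 0.0104
```

>>> move_arm --targets '[[[0,0,-1.0],0,0],[[0,0,-2.5],0,0],[[0,0,-3.0],0,0],[[0,0,-3.0],0,0],[[0,0,-1.5],0,0],[[0,0,0],0,0]]'

```text
t: 4.93
ee_pos: [0.4884, 0.3606, 0.1346]
tcp_rot: [0.002, 0.577, 0.817, 0.004]
force: [0.4, 0.0, 0.5]
grip_width: 0.01
```

Run:
```python
from h import *
np.set_printoptions(precision=4,suppress=True)
c=snap('wrist'); s=env.observe(); print(s['t'],s['ee_pos'],s['tcp_rot'],s['grip_width'],s['force'])
w=dict(intrinsics=c['intrinsics'],position=np.array([0.4079,0.3832,0.3742]),rotation=np.array([[0.348023,0.885749,0.30713],[0.937486,-0.329073,-0.113276],[0.00073,0.327353,-0.944902]]))
print('w1 tip',ray(w,(288.3,34.7),.029),'base',ray(w,(279.5,45),.008))
t=snap('top'); print('top tip',ray(t,(202,242),.029),ray(t,(202,242),.008))
a=cv2.resize(t['frame'][180:240,195:320],None,fx=4,fy=4,interpolation=cv2.INTER_CUBIC)
b=c['frame'][:,:,:]; a=cv2.copyMakeBorder(a,0,0,0,12,cv2.BORDER_CONSTANT)
cv2.imwrite('pics/z3.png',cv2.cvtColor(np.vstack([a[:,:512],b[150:384]]),cv2.COLOR_RGB2BGR))
```

```text
4.9833 [0.487  0.3598 0.1318] [0.0011 0.5771 0.8167 0.0021] 0.010147463695124068 [-0.8666  0.0013 -0.4548]
w1 tip [0.5421 0.0501 0.029 ] base [0.5436 0.0493 0.008 ]
top tip [0.5391 0.051  0.029 ] [0.5418 0.0517 0.008 ]
```

View pics/z3.png

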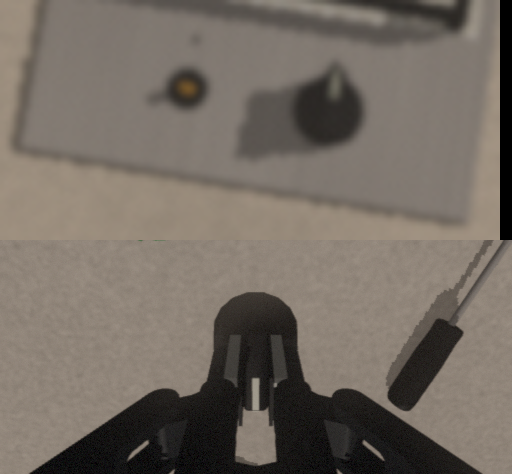

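Above, the knob is held upright and centred, with its line at column 256. Below it are the bare spindle and the fitted knob, whose pointer faces the burners. I'll move to just beyond the spindle, so the camera can see it, and turn −60.5°.

>>> move_arm --targets '[[[-3.3,-0.09,0],0,0],[[-3.4,-0.09,0],0,0],[[-3.4,-0.09,0],0,0],[[-3.4,-0.09,0],0,0],[[-3.4,-0.09,0],0,0],[[-3.4,-0.09,0],0,0],[[-3.3,-0.1,0],0,0],[[-3.3,-0.1,0],0,0],[[-3.3,-0.1,0],0,0],[[-3.2,-0.1,0],0,0]]'

```text
t: 5.87
ee_pos: [0.5863, 0.0395, 0.1262]
tcp_rot: [-0.003, 0.577, 0.817, -0.002]
force: [1.1, 0.1, 0.2]
grip_width: 0.0103
```

>>> move_arm --targets '[[[0,0,0],-6.0,0],[[0,0,0],-6.0,0],[[0,0,0],-6.0,0],[[0,0,0],-6.0,0],[[0,0,0],-6.0,0],[[0,0,0],-6.0,0],[[0,0,0],-6.0,0],[[0,0,0],-6.0,0],[[0,0,0],-6.0,0],[[0,0,0],-6.0,0],[[0,0,0],0,0],[[0,0,0],0,0]]'

```text
t: 6.87
ee_pos: [0.5865, 0.0412, 0.1269]
tcp_rot: [-0.002, 0.093, 0.996, -0.0]
force: [0.6, -0.4, -0.3]
grip_width: 0.0103
```

```bash
python3 line.py w4.png .15 | head -2
python3 - <<'E'
from h import *
c=snap('wrist'); f=c['frame']
print(c['position'],c['rotation'])
for k,z in dict(spindle_tip=.029,valve=.008,knob2_top=.052).items():
    for d in env.search_frame('wrist',k)[:2]: print(k,np.round(d['point'],1),round(d['p'],2),ray(c,d['point'],z)[:2])
E
```

```text
7.0667 [0.5874 0.0411 0.128 ] tool y yaw 79.39578198588782 0.010259204132125924 [-0.317  -0.1411 -0.8282]
tcp px at z=.037 (np.float64(195.40139571591774), np.float64(255.0427752469815))
[0.50604105 0.05633338 0.272226  ] [[ 1.83652528e-01  9.28736597e-01  3.22056025e-01]
 [ 9.82990906e-01 -1.73780265e-01 -5.94079019e-02]
 [ 7.92688839e-04  3.27488555e-01 -9.44854813e-01]]
spindle_tip [240.4 258.9] 0.62 [0.62965984 0.03645848]
spindle_tip [128.  260.1] 0.51 [0.54141927 0.05349243]
valve [126.  259.5] 0.66 [0.54286753 0.0530645 ]
knob2_top [129.5 137.8] 0.85 [ 0.52439681 -0.02467096]
```

View pics/w4.png

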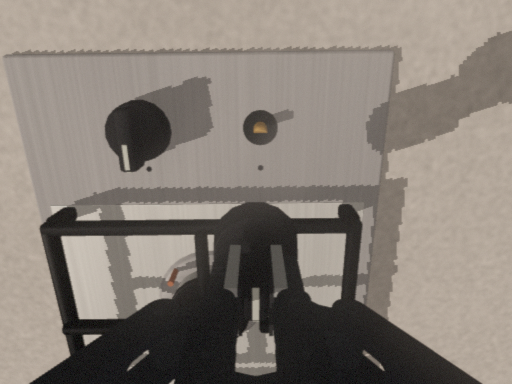

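The bare spindle shows at (128,260), its flat facing the burners, and the held knob skirt at rows 202+, cols 214–298. I'm measuring both.

```bash
cat > fit.py <<'E'
from h import *
np.set_printoptions(precision=4,suppress=True)
P=[];Q=[]
for _ in range(3):
    c=snap('wrist'); s=env.observe(); P.append(s['ee_pos']); Q.append(np.array(s['tcp_rot'])*np.sign(s['tcp_rot'][2]))
p=np.mean(P,0); T=R.from_quat(np.roll(np.mean(Q,0),-1)).as_matrix(); f=c['frame'].astype(int)
print('t',s['t'],'tcp',p,'tilt',T[:,2],'yaw',np.degrees(np.arctan2(T[1,1],T[0,1]))-90)
m=((f[...,0]-f[...,2]>35)).astype(np.uint8); m[200:]=0; m[:60]=0; m[:,:200]=0; m[:,320:]=0
n,l,st,ce=cv2.connectedComponentsWithStats(m)
for i in range(1,n):
    if st[i,4]>20:
        x,y,w,h,a=st[i]; print('brass',st[i],ce[i])
        for r,cc in((y,x+w/2),(y+h,x+w/2)): print(ray(c,(r-.5,cc-.5),.029)[:2])
g=f.sum(2)
up=[r for r in range(150,300) if g[r,256]<150][:1]; 
for r in (225,235,245): 
    d=np.where(g[r,190:330]<150)[0]; print('skirt row',r,d.min()+190,d.max()+190)
print('skirt top row',up, g[190:215,256])
a=np.linspace(0,2*np.pi,361)
for z in(-.0203,-.0033):
    # tool-frame z of the point is down: offset +.0203 along tool z
    C=np.array([p+T@[.023*np.cos(t),.023*np.sin(t),-z*0-z if 0 else -z*-1*-1] for t in a])
    px=np.array([proj(c,q) for q in C]); print('pred z',z,'top',px[:,0].min(),'cols',px[:,1].min(),px[:,1].max(), 'row at max', px[px[:,1].argmax(),0])
E
python3 fit.py
```

```text
t 7.5167 tcp [0.5884 0.041  0.1294] tilt [ 0.0002 -0.     -1.    ] yaw -10.507784786599117
brass [253 121  14  11 128] [259.4062 126.125 ]
[0.5364 0.054 ]
[0.5441 0.0526]
skirt row 225 225 329
skirt row 235 198 295
skirt row 245 200 295
skirt top row [217] [332 316 321 319 321 318 315 314 309 313 309 298 219 187 183 167 177 188
 165 162 164 165 161 156 153]
pred z -0.0203 top 199.62282662913822 cols 212.53037898661216 297.646559310489 row at max 238.11971106424951
pred z -0.0033 top 212.18848825335778 cols 208.41449998164185 301.7945261215592 row at max 253.1465785259726
```

>>> move_arm --targets '[[[0.33,0.11,1.2],0,0],[[0.33,0.11,1.3],0,0],[[0.33,0.1,1.3],0,0],[[0,0,1.3],0,0],[[0,0,0],0,0],[[0,0,0],0,0]]'

```text
t: 8.02
ee_pos: [0.5781, 0.0461, 0.0768]
tcp_rot: [-0.001, 0.092, 0.996, -0.0]
force: [0.2, -0.3, -0.7]
grip_width: 0.0102
```

```bash
python3 fit.py
python3 - <<'E'
from h import *
c=snap('wrist'); a=cv2.resize(c['frame'][60:260,156:356],None,fx=3,fy=3,interpolation=cv2.INTER_CUBIC)
cv2.imwrite('pics/z5.png',cv2.cvtColor(a,cv2.COLOR_RGB2BGR))
E
```

```text
t 8.1667 tcp [0.5797 0.0459 0.0786] tilt [ 0.0009 -0.0001 -1.    ] yaw -10.502960020770004
brass [247 145  18  15 213] [255.2019 152.8357]
[0.5346 0.0546]
[0.5434 0.053 ]
skirt row 225 255 292
skirt row 235 244 295
skirt row 245 242 295
skirt top row [227] [464 460 460 460 452 333 237 224 215 213 230 286 235 214 200 201 195 195
 193 193 180 186 189 181 177]
pred z -0.0203 top 199.30173443535566 cols 212.55661853910584 297.64302675811615 row at max 237.79360137172404
pred z -0.0033 top 211.83897943111648 cols 208.44595736365287 301.7893537251099 row at max 252.79088409973247
```

View pics/z5.png

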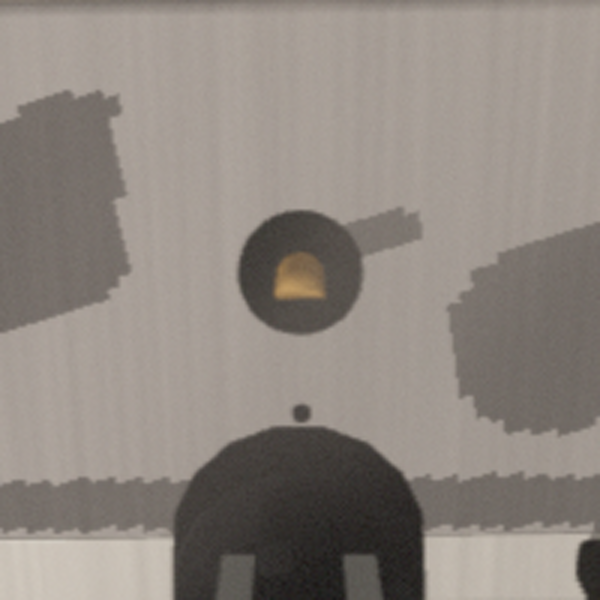

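The crop shows the brass spindle tip at crop (275,300), its flat at crop row 300, the collar centred at (271,300), and the knob skirt centred on column 299 with its top edge at row 426. The knob and spindle are laterally aligned.

Run:
```python
from h import *
np.set_printoptions(precision=5,suppress=True)
c=snap('wrist'); s=[env.observe()]; 
for _ in range(2): snap('wrist'); s.append(env.observe())
p=np.mean([x['ee_pos'] for x in s],0); T=R.from_euler('z',-10.5,degrees=True).as_matrix()@np.diag([-1,1,-1])
cv=lambda r,k:((r+.5)/3-.5+60,(k+.5)/3-.5+156)
for n,r,k,z in(('collar',271,300,.008),('collar',271,300,.012),('flat',300,300.5,.029),('flat2',300,300.5,.027)):
    q=ray(c,cv(r,k),z); print(n,q,(T.T@(q-p))*100)
print(p)
# side check: predicted pixels for axis candidates
for dx in(.5415,.5425,.5435):
    A=np.array([dx,.0531,0]); H=np.diag([-1,1,-1])@T.T; 
    M=R.from_euler('z',-10.5,degrees=True).as_matrix()
    out=[]
    for z,rr in((.029,.004),(.027,.005),(.013,.005)):
        out.append([np.round(np.array(proj(c,A+M@[v,0,z]))[0]*3-179,1) for v in(-rr,.001)])
    print(dx,'rows in crop (round side, flat) tip,-2mm,low',out)
```

```text
collar [0.54283 0.05325 0.008  ] [3.79358 0.045   7.12122]
collar [0.54199 0.05339 0.012  ] [3.87905 0.04409 6.72122]
flat [0.54411 0.05306 0.029  ] [3.66476 0.04982 5.02122]
flat2 [0.54459 0.05298 0.027  ] [3.61605 0.05038 5.22122]
[0.58005 0.04589 0.07921]
0.5415 rows in crop (round side, flat) tip,-2mm,low [[np.float64(267.0), np.float64(292.2)], [np.float64(259.8), np.float64(289.8)], [np.float64(246.4), np.float64(274.7)]]
0.5425 rows in crop (round side, flat) tip,-2mm,low [[np.float64(272.0), np.float64(297.1)], [np.float64(264.8), np.float64(294.7)], [np.float64(251.1), np.float64(279.3)]]
0.5435 rows in crop (round side, flat) tip,-2mm,low [[np.float64(276.9), np.float64(302.0)], [np.float64(269.7), np.float64(299.6)], [np.float64(255.7), np.float64(283.8)]]
```

>>> move_arm --targets '[[[1.3,0.01,0],0,0],[[1.3,0.01,0],0,0],[[1.27,0.01,0],0,0],[[0,0,0.8],0,0],[[0,0,1.0],0,0],[[0,0,0.8],0,0],[[0,0,0],0,0],[[0,0,0],0,0],[[0,0,0],0,0]]'

```text
t: 9.12
ee_pos: [0.5416, 0.0532, 0.052]
tcp_rot: [-0.0, 0.092, 0.996, -0.0]
force: [0.2, -0.7, 0.0]
grip_width: 0.0103
```

>>> move_arm --targets '[[[0,0,0.1],0,0],[[0,0,0.1],0,0],[[0,0,0.1],0,0],[[0,0,0.1],0,0],[[0,0,0.1],0,0],[[0,0,0],0,0],[[0,0,0],0,0]]'

```text
t: 9.7
ee_pos: [0.5415, 0.0533, 0.0475]
tcp_rot: [0.0, 0.092, 0.996, -0.0]
force: [1.3, 0.0, -1.3]
grip_width: 0.0105
```

>>> move_arm --targets '[[[0,0,0.1],0,0],[[0,0,0.1],0,0],[[0,0,0.1],0,0],[[0,0,0],0,0],[[0,0,0],0,0]]'

```text
t: 10.12
ee_pos: [0.5419, 0.0532, 0.0444]
tcp_rot: [0.001, 0.092, 0.996, -0.0]
force: [2.7, 0.3, -0.7]
grip_width: 0.0102
```

>>> move_arm --targets '[[[0,0,0.1],0,0],[[0,0,0.1],0,0],[[0,0,0],0,0],[[0,0,0],0,0]]'

```text
t: 10.45
ee_pos: [0.5419, 0.0532, 0.0425]
tcp_rot: [0.001, 0.091, 0.996, -0.0]
force: [3.8, -0.6, -0.3]
grip_width: 0.0106
```

It's entering: no vertical force, but a sideways force of +3.8 N in x. I'll ease off that way and carry on.

>>> move_arm --targets '[[[-0.04,0,0.1],0,0],[[0,0,0.1],0,0],[[0,0,0.1],0,0],[[0,0,0.1],0,0],[[0,0,0],0,0],[[0,0,0],0,0]]'

```text
t: 10.95
ee_pos: [0.5419, 0.0532, 0.0382]
tcp_rot: [0.0, 0.092, 0.996, 0.0]
force: [4.7, -0.6, -0.5]
grip_width: 0.0107
```

>>> move_arm --targets '[[[0,0,0.1],0,0],[[0,0,0.1],0,0],[[0,0,0.1],0,0],[[0,0,0],0,0],[[0,0,0],0,0]]'

```text
t: 11.37
ee_pos: [0.542, 0.0532, 0.0355]
tcp_rot: [0.0, 0.091, 0.996, -0.0]
force: [3.9, -1.5, 1.1]
grip_width: 0.0105
```

>>> move_arm --targets '[[[-0.05,0,0.05],0,0],[[0,0,0.05],0,0],[[0,0,0],0,0],[[0,0,0],0,0]]'

```text
t: 11.7
ee_pos: [0.542, 0.0532, 0.0344]
tcp_rot: [-0.0, 0.091, 0.996, 0.0]
force: [3.0, -0.7, 3.3]
grip_width: 0.0101
```

>>> move_arm --targets '[[[0,0,0.1],0,0],[[0,0,0.1],0,0],[[0,0,0],0,0],[[0,0,0],0,0]]'

```text
t: 12.03
ee_pos: [0.542, 0.0532, 0.0324]
tcp_rot: [-0.0, 0.091, 0.996, 0.0]
force: [3.0, 0.0, 5.2]
grip_width: 0.0102
```

The spring is engaging just as expected: 3.3 N, then 5.2 N over 2 mm. I'm pressing to the stop.

>>> move_arm --targets '[[[0,0,0.1],0,0],[[0,0,0.1],0,0],[[0,0,0.08],0,0],[[0,0,0],0,0],[[0,0,0],0,0]]'

```text
t: 12.45
ee_pos: [0.5421, 0.0532, 0.0301]
tcp_rot: [-0.0, 0.091, 0.996, 0.0]
force: [1.5, -0.1, 7.9]
grip_width: 0.0104
```

>>> move_arm --targets '[[[0,0,0.05],0,0],[[0,0,0],0,0],[[0,0,0],0,0]]'

```text
t: 12.7
ee_pos: [0.5421, 0.0532, 0.0299]
tcp_rot: [-0.0, 0.091, 0.996, -0.0]
force: [1.0, -0.6, 9.9]
grip_width: 0.0103
```

Stop reached: the force jumped and z stalled at 0.030. I'll add a small margin, then hold for over 3 s.

>>> move_arm --targets '[[[0,0,0.07],0,0],[[0,0,0],0,0],[[0,0,0],0,0],[[0,0,0],0,0],[[0,0,0],0,0],[[0,0,0],0,0],[[0,0,0],0,0],[[0,0,0],0,0],[[0,0,0],0,0],[[0,0,0],0,0],[[0,0,0],0,0],[[0,0,0],0,0]]'

```text
t: 13.7
ee_pos: [0.5422, 0.0532, 0.0298]
tcp_rot: [-0.0, 0.091, 0.996, -0.0]
force: [-0.3, -1.3, 14.0]
grip_width: 0.0102
```

>>> move_arm --targets '[[[0,0,0],0,0],[[0,0,0],0,0],[[0,0,0],0,0],[[0,0,0],0,0],[[0,0,0],0,0],[[0,0,0],0,0],[[0,0,0],0,0],[[0,0,0],0,0],[[0,0,0],0,0],[[0,0,0],0,0],[[0,0,0],0,0],[[0,0,0],0,0]]'

```text
t: 14.7
ee_pos: [0.5422, 0.0532, 0.0298]
tcp_rot: [-0.0, 0.091, 0.996, -0.0]
force: [-1.4, -0.6, 14.2]
grip_width: 0.0104
```

>>> move_arm --targets '[[[0,0,0],0,0],[[0,0,0],0,0],[[0,0,0],0,0],[[0,0,0],0,0],[[0,0,0],0,0],[[0,0,0],0,0],[[0,0,0],0,0],[[0,0,0],0,0],[[0,0,0],0,0],[[0,0,0],0,0],[[0,0,0],0,0],[[0,0,0],0,0]]'

```text
t: 15.7
ee_pos: [0.5422, 0.0532, 0.0298]
tcp_rot: [-0.0, 0.091, 0.996, -0.0]
force: [-1.0, -1.0, 12.6]
grip_width: 0.0103
```

Run:
```python
from h import *
c=snap('wrist','w6.png'); s=snap('scene')
a=cv2.resize(s['frame'][150:246,190:318],(512,384),interpolation=cv2.INTER_CUBIC); b=c['frame']
cv2.imwrite('pics/z6.png',cv2.cvtColor(cv2.resize(np.hstack([a,b]),(800,300)),cv2.COLOR_RGB2BGR))
o=env.observe(); print(o['t'],o['ee_pos'],o['force'],o['grip_width'])
```

```text
15.8 [0.54216356 0.05319707 0.02981697] [-1.27004159 -0.96554216 14.02214383] 0.010535234545401536
```

View pics/z6.png

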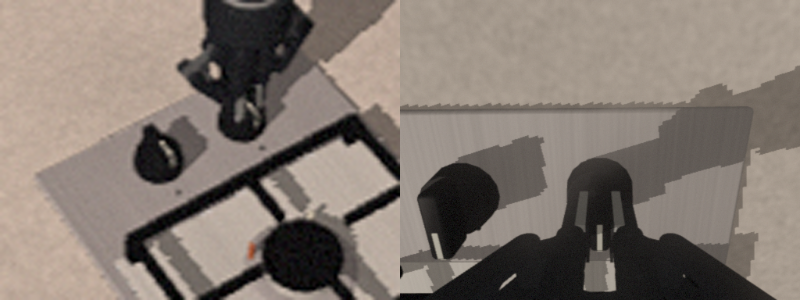

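The picture shows the knob on its valve, almost flush with the plate, with its pointer towards the burners and the other knob untouched. The press has held for over 3 s, so I'm adding one short hold and handing in.

>>> move_arm --targets '[[[0,0,0],0,0],[[0,0,0],0,0],[[0,0,0],0,0],[[0,0,0],0,0]]'

```text
t: 16.13
ee_pos: [0.5421, 0.0532, 0.0298]
tcp_rot: [-0.0, 0.091, 0.996, -0.0]
force: [-1.5, -1.1, 14.5]
grip_width: 0.0107
```

```bash
python3 -c "
from station import env
print(env.finish_job())"
```

```text
the job is handed in; nothing more can be done
None
```

The knob is back on the bare left-hand valve, pressed right in. I handed the job in at about 16 s, with the arm still holding it down; the hand-in gives no verdict.

- **Fitting:** I gripped the knob across its bar, turned it about 60° to match the spindle's flat and slid it on. It took almost no vertical force until the tip met the hub's floor.
- **Pressing:** The spring force rose from 3.3 N to about 8 N over some 4.5 mm, then the knob stopped against something hard. I held it there at about 14 N for roughly 3.5 s.
- **Last checks:** The tool height held steady at 29.8 mm. The final picture shows the knob almost down on the hob plate, its pointer towards the burners and the other knob untouched. The arm went nowhere near the mills, the screwdriver or the green look-alike, but I took no final picture of them.
- **Disagreements:** The gripper read about 10.3 mm on the 12 mm bar throughout, with no sign of slipping. There was a sideways force of up to 4.7 N while sliding the knob on, which I eased off by shifting 0.9 mm.

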